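# Feed the relay carriage on by one turn of the hand wheel

## Robot

A 6-joint arm with a two-finger parallel gripper is mounted at the origin on a cart in front of the work surface, level with it; the furniture and walls round the work are solid. World frame = base frame: x ahead of the robot, y to its left, z up, the work surface at z = 0. Lengths are in m, angles in rad, forces in N, time in s.
With the tool pointing down it reaches from about 0.35 to 0.95 m from the base axis. Payload 17.4 kg.
Tool frame: the origin (TCP) lies midway between the tips of the shut fingers; the grasp point (between the pads) lies 19 mm behind it (ctrl.grip_point_offset is the distance from the TCP to the grasp point, in m); z points along the fingers, y is the direction in which the jaws open and shut (so a half turn about z gives the same grasp; the last joint's range is limited). The gripper opens to 93 mm and grips with 3 to 60 N. Pads are 15 mm wide; open, the fingers measure 128 mm over their backs; the gripper's body (75 mm by 188 mm) begins 65 mm behind the grasp point.
Start: joints at [1.3, 0.116, 1.442, -0, 1.584, -0.038], TCP at [0.156, 0.657, 0.219] pointing down, gripper open.
Joint ranges: [-2.83, 2.83], [-0.83, 2.19], [0.07, 2.5], [-1.14, 4.28], [0.01, 3], [-2.97, 2.97]. Speed limits (rad/s): [1.89, 1.89, 2.22, 3.14, 3.14, 3.14].

## Interface

Orientations are given as a unit quaternion [x, y, z, w].
In Python, from rig import telemetry, eyes, workorder, ctrl gives the robot as it stands.
- The arm moves only by the tool step_arm, never from a script. Its argument "increments" is text: rows parted by semicolons, each of 7 numbers parted by spaces: the shift along the tool's x, y, z in units of 0.2 m (1.0 is 0.2 m), then the turn, a rotation vector about the tool's x, y, z in units of pi rad (1.0 is pi rad), then the closure, from 0 (fully open) to 1 (shut). A call has 1 to 20 rows; each row is the pose to reach, as a shift and turn from the pose commanded when the call began, along the tool's axes at that moment, turning the shorter way round; what a row does not reach only later rows make up. A row lasts 1/10 s, in which the tool goes at most 50 mm and 8.59 degrees, less where a joint would pass 70% of its speed; a pose out of reach is approached as far as the arm can. A call with a number of a shift or a turn outside -1 to 1 is refused whole. A call with a gripper value outside its range is refused whole. The fingers move at their own pace and stop on an object; "squeeze" is the grip in N (left out, the last holds). Time passes only in rows, so rows that repeat a pose let the fingers close. It gives the time, the measured TCP pose, the force and the opening at its end, in the units of the state.
- telemetry.state(): the state, without advancing time (a new reading comes with each control period).
- eyes.camera(name): name is "scene" or "top"; returns a dict with "frame" (480x640x3 uint8, red, green, blue), "intrinsics" (3x3 intrinsics, pixels), "position" and "orientation" of the camera in the world. Camera axes: x right, y up, looking along -z (the intrinsics and any distortion apply to the point x, -y, -z); pixel columns grow to the right and rows downward; lengths in m; the calibration is good to about 2 mm. A picture is of the moment at which its call begins. There is no depth.
- workorder.sign_off(): hands the job in, once; it reports no verdict.
The state is a dict: "time": time; "q": joint angles; "dq": joint speeds; "effort": joint torques, N m; "ee_pos": TCP position; "ee_rot": TCP orientation; "contact_force": force on the tool from outside, world axes, zero at the start; "ft_torque": the same for the moment, N m; "gripper_width": finger opening in m.
Only numpy, scipy, OpenCV 4.12 (cv2) and the standard library are available. Lean on these libraries where they do the work, as an engineer would, in place of code of your own. Each camera call takes 0.05 s, during which the arm holds its last target.

## Task

Feed the clamped relay on by one screw pitch: push the hand wheel of the feed unit clockwise (seen from above) by its yellow upright handle through exactly one full turn, so that the handle stops where it started, then let go and draw clear. Only push the handle with the fingertips or the outside of the fingers, gently, never gripping it hard, and leave the counter, the screwdriver and the red tape where they are.

Things in the scene. Friction and masses are not known exactly. Their poses are not given: they have to be found in the camera images.
- feed_unit: Screw-feed unit fixed to the bench: grey base plate 110 x 350 x 12 mm, a blue gear housing 94 x 94 mm under a dark hand wheel, and a low carriage on two rods carrying a clamped boxed relay (top 89 mm above the bench). Origin on the bench under the wheel's axis; z up; its -y axis points along the rods towards the carriage, whose near end is 86 mm from the axis. It stands turned by up to 0.2 rad. The housing, rods and box all lie below the wheel's rim.
- wheel_axis (a point): Point on the wheel's vertical axis, level with the top of its rim (100 mm above the bench). The wheel has a rim of 14 mm round bar on a mean radius of 65 mm (144 mm over all) with three spokes; the hub rises 11 mm above this point, out to 18 mm from the axis.
- handle_mid (a point): Middle of the yellow handle: an upright round handle 22 mm in diameter standing on the rim at the end of one spoke, its axis 65 mm from the wheel's axis; it rises from 104 to 150 mm above the bench (this point is at 127 mm). Directly below it is the rim. It does not spin on its pin.
- feed_wheel (a joint): Angle of the hand wheel in rad, growing clockwise seen from above; one turn is 6.283. It begins anywhere from -1.5 to 1.5 and is not limited near one turn either way. The wheel is stiff: it needs about 3 to 5 N at the handle, and stays where it is left. One turn feeds the carriage 12 mm away from the wheel.
- tally: White round hand counter, 44 x 50 x 27 mm, loose on the bench left of the wheel; origin under its centre. To be left alone.
- loose_screwdriver: Screwdriver with an orange handle, 213 mm long, 22 mm high, loose on the bench behind the carriage; origin under its centre. To be left alone.
- red_tape: Roll of red tape, 80 mm across, 19 mm high, lying loose on the bench left of the unit; origin under its centre. To be left alone.

How it is judged:
At the end, for the whole second after the job is handed in: The wheel has been turned once clockwise (joint about 6.28 more than at the start), the handle stands within 18 mm (about 16 degrees) of where it started, and the wheel is at rest (distance of handle_mid from where it was at the start of the episode below 0.018 m and value of joint feed_wheel between 4.3 and 8.3 rad and velocity of joint feed_wheel between -0.05 and 0.05 rad/s); the robot touches nothing.
It fails at once if the wheel is wound backwards (joint below -2.1) (value of joint feed_wheel below -2.1 rad).
It fails at once if the wheel is wound well past one turn (joint above 8.6) (value of joint feed_wheel above 8.6 rad).
It fails at once if the fingers grip or force the feed unit with more than 30 N (contact force between the fingers and feed_unit above 30 N).
It fails at once if the counter, the screwdriver or the tape is moved or lifted by more than 15 mm (distance of any of tally, loose_screwdriver, red_tape from where it was at the start of the episode above 0.015 m).
It also fails if it takes over 58 s, if anything falls off the work surface, if the arm or the gripper's body presses on something with over 40 N, if the wrist force passes 120 N, or if a joint passes its speed limit or range.

## Working session

There is one attempt and no reset: what is moved stays moved. The work goes in short steps, Python scripts to look and compute and a tool call to move; the robot and the scene stay as the last step left them, time stands still between calls to the robot, and variables do not carry over. Pictures are saved under pics/ and viewed, and the job is handed in when it is done.

Besides the shell and the picture viewer there is one more tool, called after "Request:" by a JSON object that holds its "fn" and its "kwargs". step_arm: Moves the arm, as the interface text tells. Its arguments: {"type":"object","properties":{"increments":{"type":"string"},"squeeze":{"type":"number"}},"required":["increments"]}

```bash
mkdir -p pics; ls; python3 - <<'E'
from rig import telemetry, eyes, workorder, ctrl
import cv2,pickle
print(telemetry.state())
for n in("scene","top"):
    c=eyes.camera(n); cv2.imwrite(f"pics/{n}0.png",c["frame"][:,:,::-1]); pickle.dump(c,open(f"{n}0.pkl","wb"))
    print(n,c["intrinsics"],c["position"],c["orientation"],c.keys())
E
```

```text
pics
{'time': 0.0, 'q': array([ 1.30018394e+00,  1.16497607e-01,  1.44228094e+00, -4.47103512e-05,
        1.58394480e+00, -3.77932083e-02]), 'dq': array([-0.00058749,  0.00111521,  0.0008907 ,  0.00094662, -0.00119106,
        0.00089351]), 'effort': array([ 8.66154332e-04, -7.21278834e+01, -6.22599292e+01,  7.79420394e-02,
        2.41428881e-02, -8.95564472e-05]), 'ee_pos': array([0.15570252, 0.6565971 , 0.2178876 ]), 'ee_rot': array([ 1.16147112e-01,  9.93231860e-01, -5.62068429e-04, -6.47442718e-05]), 'contact_force': array([-0.3266318 , -0.28405461,  0.15049721]), 'ft_torque': array([ 0.00431862, -0.03015705,  0.04103928]), 'gripper_width': 0.09300742468659597}
scene [[592.8570483    0.         325.38030947]
 [  0.         592.8570483  238.50397605]
 [  0.           0.           1.        ]] [0.16872294 0.57681994 0.92557563] [-0.09948996  0.35634567  0.90071898 -0.2276507 ] dict_keys(['frame', 'intrinsics', 'position', 'orientation'])
top [[471.32826268   0.         318.27315209]
 [  0.         471.32826268 237.73236865]
 [  0.           0.           1.        ]] [ 0.3243148  -0.08795557  1.10062308] [ 0.07387864 -0.06917498 -0.68173216  0.72456747] dict_keys(['frame', 'intrinsics', 'position', 'orientation'])
```

View pics/scene0.png

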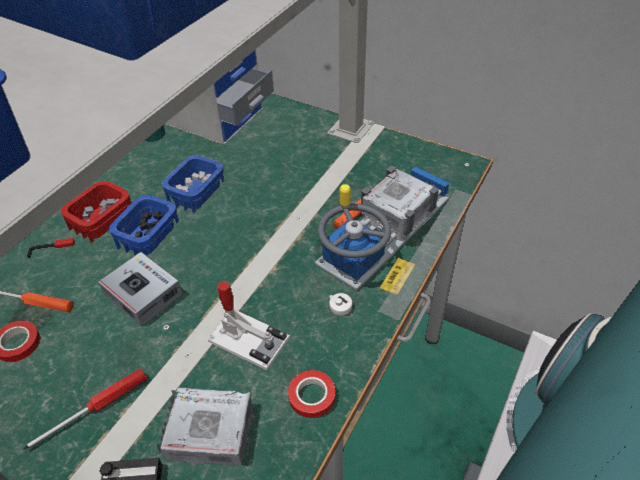

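View pics/top0.png

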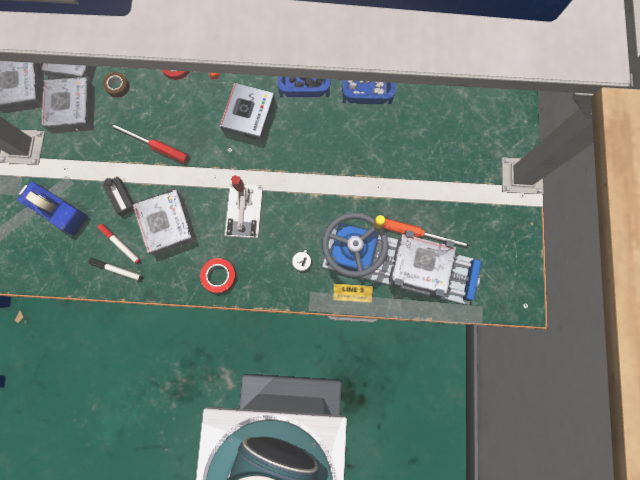

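The top view shows the wheel hub at about (356,243), the handle at (381,220) and the tally at (302,261). The screwdriver lies behind the carriage, running from (385,225) to (466,244).

```bash
cat > h.py <<'E'
import numpy as np, cv2, pickle
from scipy.spatial.transform import Rotation as R
def ray(c,u,v):
    K=c["intrinsics"]; d=np.array([(u-K[0,2])/K[0,0],-(v-K[1,2])/K[1,1],-1.])
    return np.array(c["position"]),R.from_quat(c["orientation"]).apply(d)
def atz(c,u,v,z):
    p,d=ray(c,u,v); return p+d*(z-p[2])/d[2]
def proj(c,P):
    q=R.from_quat(c["orientation"]).inv().apply(np.array(P)-c["position"]); K=c["intrinsics"]
    return K[0,0]*q[0]/-q[2]+K[0,2], K[1,1]*q[1]/q[2]+K[1,2]
def tri(a,ua,b,ub):
    A=np.zeros((3,3));y=np.zeros(3)
    for c,u in((a,ua),(b,ub)):
        p,d=ray(c,*u);d/=np.linalg.norm(d);M=np.eye(3)-np.outer(d,d);A+=M;y+=M@p
    return np.linalg.solve(A,y)
E
python3 - <<'E'
from h import *
t=pickle.load(open("top0.pkl","rb"));s=pickle.load(open("scene0.pkl","rb"))
f=t["frame"][190:310,280:490,::-1];cv2.imwrite("pics/ct.png",cv2.resize(f,(0,0),fx=3.8,fy=3.8,interpolation=cv2.INTER_CUBIC))
f=s["frame"][160:320,290:490,::-1];cv2.imwrite("pics/cs.png",cv2.resize(f,(0,0),fx=3.7,fy=3.7,interpolation=cv2.INTER_CUBIC))
for c in(t,s):
    h=cv2.cvtColor(c["frame"],cv2.COLOR_RGB2HSV)
    m=cv2.inRange(h,(24,150,150),(34,255,255))
    n,l,st,ce=cv2.connectedComponentsWithStats(m)
    for i in range(1,n):
        if st[i,4]>20: print(st[i],ce[i])
print("hub111",atz(t,356,243,.111),"handle150",atz(t,381,220,.15),"tally",atz(t,302,261,.027),"shelf",atz(t,300,80,.5),atz(t,300,35,.5))
E
```

```text
[376 215   9   9  50] [380.   219.02]
[342 292  14   3  29] [348.75862069 292.93103448]
[340 184  10  21 109] [343.6146789  191.60550459]
[380 259  28  32 274] [393.66058394 274.65328467]
hub111 [ 0.52079082 -0.156314    0.111     ] handle150 [ 0.56477151 -0.203218    0.15      ] tally [ 0.48773541 -0.03992545  0.027     ] shelf [ 0.6705599 -0.0409554  0.5      ] [ 0.7408079  -0.03611772  0.5       ]
```

View pics/ct.png

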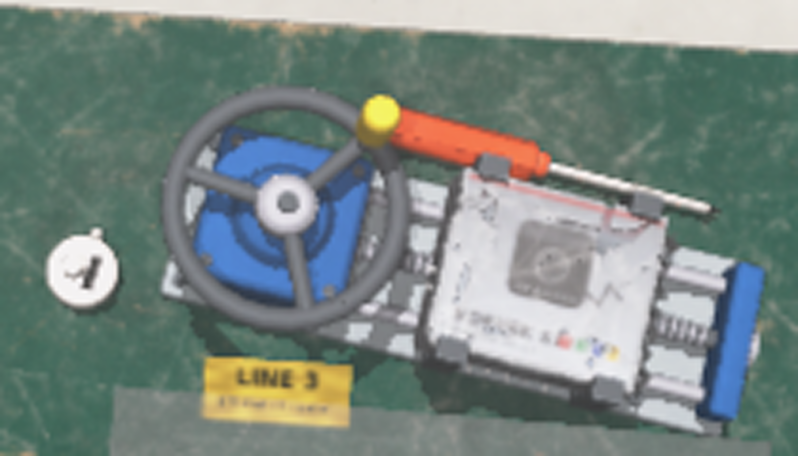

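View pics/cs.png

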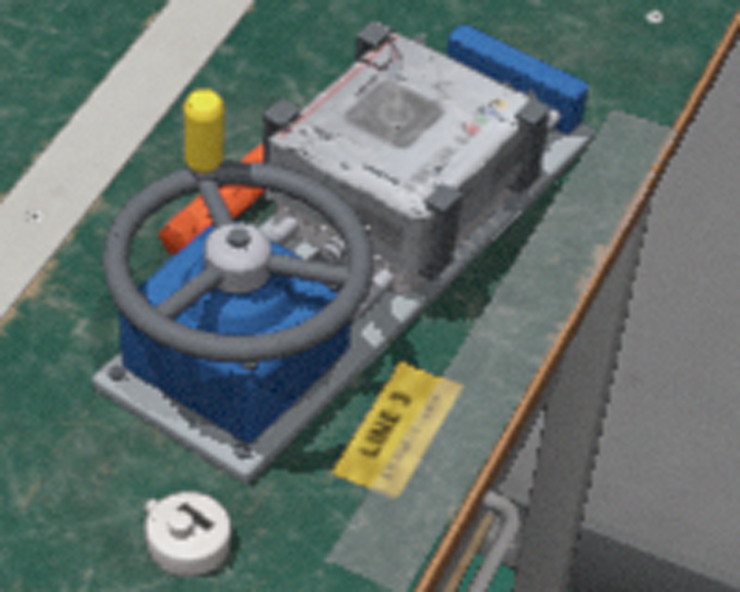

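```bash
python3 - <<'E'
from h import *
t=pickle.load(open("top0.pkl","rb"));s=pickle.load(open("scene0.pkl","rb"))
T=lambda u,v:(u/3.8+280-.37,v/3.8+190-.37)
S=lambda u,v:(u/3.7+290-.37,v/3.7+160-.37)
print("hub",tri(t,T(288,202),s,S(239,238)), atz(t,*T(288,202),.111),atz(s,*S(239,238),.111))
print("rim c",atz(t,*T(286.5,207),.093), atz(s,*S(239,262),.093))
print("handle top",tri(t,T(380,113),s,S(206,98)),atz(t,*T(380,113),.148))
# post
b=atz(t,521,175,0);print("post base",b, atz(s,355,130,0))
for z in np.arange(.3,.9,.1):print(z,proj(t,[b[0],b[1],z]))
# project handle with hub est, overlay
H=(atz(t,*T(288,202),.111)+atz(s,*S(239,238),.111))/2
P=tri(t,T(380,113),s,S(206,98)); a=np.arctan2(P[1]-H[1],P[0]-H[0]);print(H,np.degrees(a),np.hypot(*(P-H)[:2]))
for n,c in(("t",t),("s",s)):
    im=c["frame"][:,:,::-1].copy();im=cv2.resize(im,(0,0),fx=4,fy=4,interpolation=cv2.INTER_CUBIC)
    def L(pts):
        q=np.array([proj(c,p) for p in pts]);q=((q+.5)*4).astype(int);cv2.polylines(im,[q],False,(255,0,255),1)
    for r,z in((.072,.093),(.058,.093),(.018,.111)):
        L([[H[0]+r*np.cos(k),H[1]+r*np.sin(k),z] for k in np.linspace(0,6.283,80)])
    hx,hy=H[0]+.065*np.cos(a),H[1]+.065*np.sin(a)
    for z in(.104,.15):L([[hx+.011*np.cos(k),hy+.011*np.sin(k),z] for k in np.linspace(0,6.283,40)])
    q=proj(c,[H[0],H[1],.1]);x,y=int(q[0]*4),int(q[1]*4)
    cv2.imwrite(f"pics/ov{n}.png",im[max(0,y-250):y+250,max(0,x-300):x+300])
E
```

```text
hub [ 0.52205213 -0.15519117  0.10794718] [ 0.52117698 -0.15505403  0.111     ] [ 0.52101057 -0.15242678  0.111     ]
rim c [ 0.52179084 -0.15554846  0.093     ] [ 0.52071795 -0.15257944  0.093     ]
handle top [ 0.56534431 -0.19996955  0.15283586] [ 0.56645884 -0.20057015  0.148     ]
post base [ 0.7370001  -0.55994507  0.        ] [ 7.22480335e-01 -5.59520608e-01  1.11022302e-16]
0.3 (np.float64(590.0977312103134), np.float64(120.52763591178115))
0.4 (np.float64(624.9546660219581), np.float64(93.0485912195609))
0.5 (np.float64(670.0763661273504), np.float64(57.47744245145935))
0.6000000000000001 (np.float64(730.779921214755), np.float64(9.62252599832982))
0.7000000000000002 (np.float64(816.8211247359346), np.float64(-58.207020394861956))
0.8000000000000003 (np.float64(948.247859228761), np.float64(-161.8157034416123))
0.9000000000000001 (np.float64(1173.8343285756237), np.float64(-339.65407926666427))
[ 0.52109377 -0.1537404   0.111     ] -46.25274403934105 0.06399408948208588
```

View pics/ovt.png

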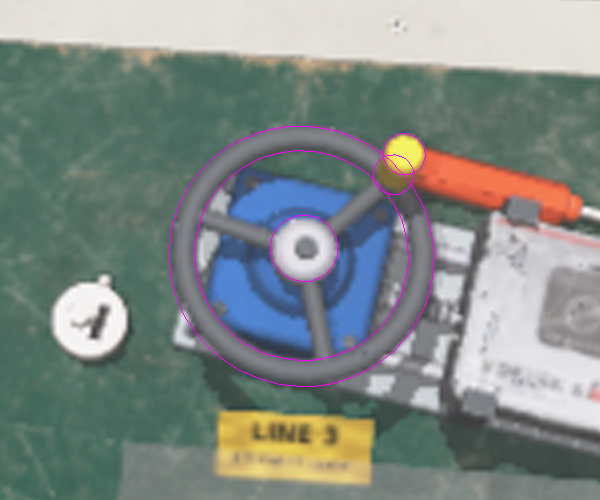

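View pics/ovs.png

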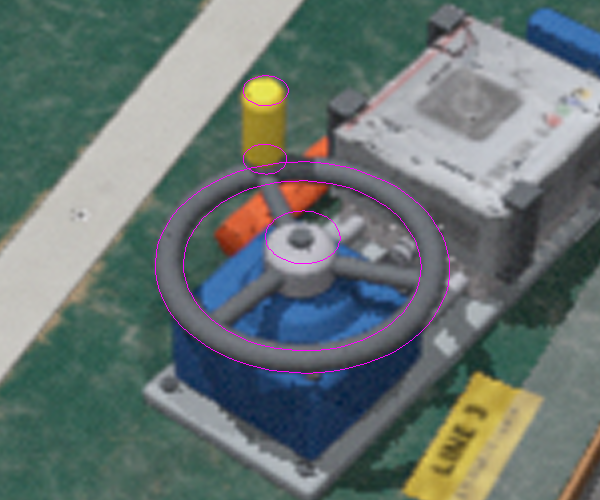

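```bash
cat > plan.py <<'E'
# cmd pose: x,y,z,psi(deg) ; plan rows to world poses
import numpy as np, json
def rows(c0,poses,cl=1):
    x0,y0,z0,s0=c0; a=np.radians(s0)
    ty=np.array([np.cos(a),np.sin(a)]);tx=np.array([-np.sin(a),np.cos(a)])
    out=[]
    for x,y,z,s in poses:
        d=np.array([x-x0,y-y0])
        out.append("%.3f %.3f %.3f 0 0 %.3f %g"%(d@tx/.2,d@ty/.2,-(z-z0)/.2,-(s-s0)/180,cl))
    return "; ".join(out)
def after(c0,row):
    v=[float(k) for k in row.split()]
    a=np.radians(c0[3]);ty=np.array([np.cos(a),np.sin(a)]);tx=np.array([-np.sin(a),np.cos(a)])
    d=tx*v[0]*.2+ty*v[1]*.2
    return [c0[0]+d[0],c0[1]+d[1],c0[2]-v[2]*.2,c0[3]-v[5]*180]
E
python3 - <<'E'
from h import *
t=pickle.load(open("top0.pkl","rb"))
for z in(.35,.4):print(atz(t,356,80,z))
E
```

```text
[ 0.76295944 -0.12681187  0.35      ]
[ 0.73374074 -0.1242236   0.4       ]
```

Request:
{"fn": "step_arm", "kwargs": {"increments": "-0.77 -0.86 0 0 0 0 1; -0.77 -0.86 0 0 0 0 1; -0.77 -0.86 0 0 0 0 1; -0.77 -0.86 0 0 0 0 1; -0.77 -0.86 0 0 0 0 1; -0.77 -0.86 0 0 0 0 1", "squeeze": 10}}

```text
time: 0.7
ee_pos: [0.2673, 0.4514, 0.219]
ee_rot: [0.118, 0.993, 0.0, 0.0]
contact_force: [-1.2, -0.1, 0.0]
gripper_width: 0.0495
```

Request:
{"fn": "step_arm", "kwargs": {"increments": "-0.77 -0.86 0 0 0 0 1; -0.77 -0.86 0 0 0 0 1; -0.77 -0.86 0 0 0 0 1; -0.77 -0.86 0 0 0 0 1; -0.77 -0.86 0 0 0 0 1; -0.77 -0.86 0 0 0 0 1"}}

```text
time: 1.3
ee_pos: [0.3773, 0.249, 0.2187]
ee_rot: [0.118, 0.993, -0.0, 0.0]
contact_force: [-0.2, 0.4, -0.2]
gripper_width: 0.0023
```

Request:
{"fn": "step_arm", "kwargs": {"increments": "-0.77 -0.86 0 0 0 0 1; -0.77 -0.86 0 0 0 0 1; -0.77 -0.86 0 0 0 0 1; -0.77 -0.86 0 0 0 0 1; -0.77 -0.86 0 0 0 0 1; -0.77 -0.86 0 0 0 0 1; -0.77 -0.86 0 0 0 0 1"}}

```text
time: 2.0
ee_pos: [0.4863, 0.0488, 0.2182]
ee_rot: [0.116, 0.993, 0.0, -0.001]
contact_force: [0.1, -0.3, -0.5]
gripper_width: 0.0005
```

```bash
python3 - <<'E'
from rig import telemetry
from plan import *
from scipy.spatial.transform import Rotation as R
s=telemetry.state();print(s["ee_pos"],s["q"],R.from_quat(s["ee_rot"]).as_matrix()[:,1],s["contact_force"],s["gripper_width"])
y=R.from_quat(s["ee_rot"]).as_matrix()[:,1]; psi=np.degrees(np.arctan2(y[1],y[0]));print(psi)
c0=list(s["ee_pos"])+[psi]
a=np.radians(224);n=np.array([np.cos(a),np.sin(a)])
h=np.array([.521,-.154])+.065*np.array([np.cos(np.radians(-46)),np.sin(np.radians(-46))])
c=h-.045*n;print(c)
print(rows(c0,[(c[0],c[1],.22,134)]))
E
```

```text
[0.48634747 0.04881722 0.21822683] [ 4.75755484e-02 -2.97231963e-01  1.82807546e+00  4.38452956e-04
  1.61175129e+00 -1.28983422e+00] [2.31256407e-01 9.72892827e-01 1.43053872e-04] [ 0.12895846 -0.33129457 -0.49312712] 0.0004662632744490804
76.62894688508257
[ 0.59852309 -0.16949746]
-0.798 -0.932 -0.009 0 0 -0.319 1
```

Request:
{"fn": "step_arm", "kwargs": {"increments": "-0.8 -0.93 0 0 0 -0.319 1; -0.8 -0.93 0 0 0 -0.319 1; -0.8 -0.93 0 0 0 -0.319 1; -0.8 -0.93 0 0 0 -0.319 1; -0.8 -0.93 0 0 0 -0.319 1; -0.8 -0.93 0 0 0 -0.319 1; -0.8 -0.93 0 0 0 -0.319 1; -0.8 -0.93 0 0 0 -0.319 1; -0.8 -0.93 0 0 0 -0.319 1; -0.8 -0.93 0 0 0 -0.319 1"}}

```text
time: 3.0
ee_pos: [0.5991, -0.1686, 0.2189]
ee_rot: [-0.374, 0.927, -0.0, 0.0]
contact_force: [0.3, 0.2, 0.2]
gripper_width: 0.0006
```

```bash
cat > st.py <<'E'
from rig import telemetry
import numpy as np
from scipy.spatial.transform import Rotation as R
def cur():
    s=telemetry.state(); y=R.from_quat(s["ee_rot"]).as_matrix()[:,1]
    return s,list(s["ee_pos"])+[np.degrees(np.arctan2(y[1],y[0]))]
E
python3 - <<'E'
from st import *; from plan import *
import cv2
from rig import eyes
s,c=cur();print(s["time"],np.round(c,4),np.round(s["q"],3),s["contact_force"])
k=eyes.camera("scene");f=k["frame"][100:320,250:490,::-1];cv2.imwrite("pics/s1.png",cv2.resize(f,(0,0),fx=2.5,fy=2.5))
E
```

```text
3.0 [  0.5991  -0.1686   0.2189 133.9839] [-3.150e-01  2.000e-03  1.560e+00  0.000e+00  1.579e+00 -2.654e+00] [0.2730411  0.18857433 0.16196693]
```

View pics/s1.png

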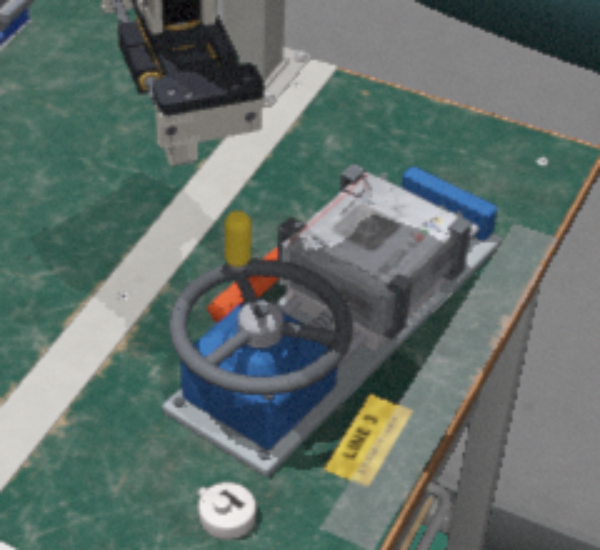

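```bash
python3 - <<'E'
from st import *; from h import *
from rig import eyes
s,c=cur();k=eyes.camera("scene");im=cv2.resize(k["frame"][:,:,::-1],(0,0),fx=6,fy=6,interpolation=cv2.INTER_CUBIC)
p=np.array(s["ee_pos"]);M=R.from_quat(s["ee_rot"]).as_matrix()
for dz in(0,.02,.04,.06):
  for a,w,col in((0,.0125,(0,0,255)),(1,.0175,(255,0,255))):
    for sg in(-1,1):
        u,v=proj(k,p+M[:,a]*w*sg-M[:,2]*dz);cv2.circle(im,(int((u+.5)*6),int((v+.5)*6)),3,col,-1)
u,v=proj(k,p);x,y=int(u*6),int(v*6);cv2.imwrite("pics/tip.png",im[max(0,y-400):y+100,max(x-300,0):x+300]);print(u,v)
E
```

```text
321.8456112057268 163.78025487990033
```

View pics/tip.png

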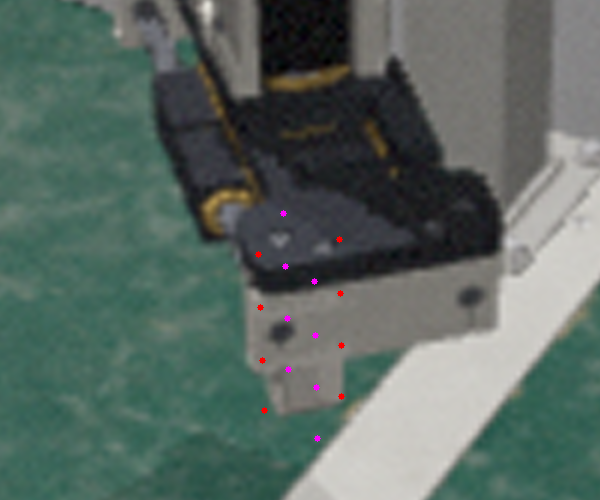

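```bash
python3 - <<'E'
from st import *; from h import *
from rig import eyes
s,c=cur();k=eyes.camera("scene");im=cv2.resize(k["frame"][:,:,::-1],(0,0),fx=8,fy=8,interpolation=cv2.INTER_CUBIC)
p=np.array(s["ee_pos"]);M=R.from_quat(s["ee_rot"]).as_matrix()
# draw grid on plane y=+17.5mm (toward camera)
def P(x,y,z):
    u,v=proj(k,p+M@np.array([x,y,-z]));return int((u+.5)*8),int((v+.5)*8)
for z in np.arange(0,.061,.01):cv2.line(im,P(-.07,.0175,z),P(.07,.0175,z),(255,0,255) if z else (0,0,255),1)
for x in np.arange(-.07,.071,.01):cv2.line(im,P(x,.0175,0),P(x,.0175,.06),(0,255,255) if x>0 else (255,255,0),1)
x,y=P(0,0,.02);cv2.imwrite("pics/tip2.png",im[max(0,y-300):y+250,max(x-350,0):x+350])
k=eyes.camera("top");u,v=proj(k,p);x,y=int(u),int(v);cv2.imwrite("pics/tip3.png",cv2.resize(k["frame"][y-70:y+60,x-80:x+80,::-1],(0,0),fx=5,fy=4.6,interpolation=cv2.INTER_CUBIC))
E
```

```text
(no output)
```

View pics/tip2.png

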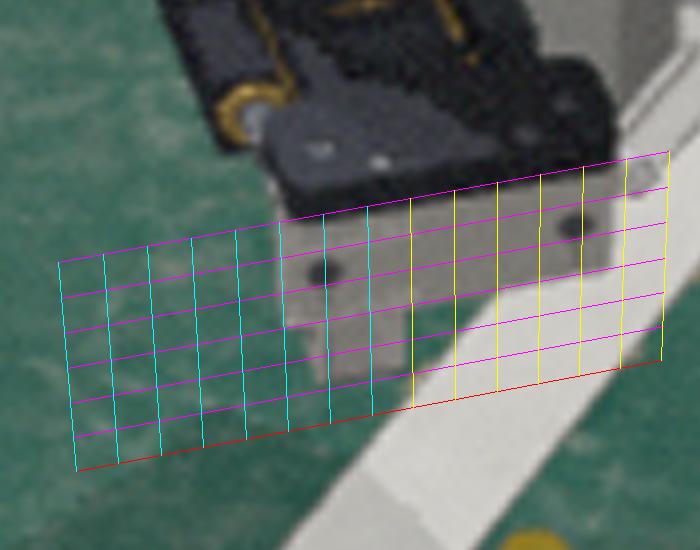

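View pics/tip3.png

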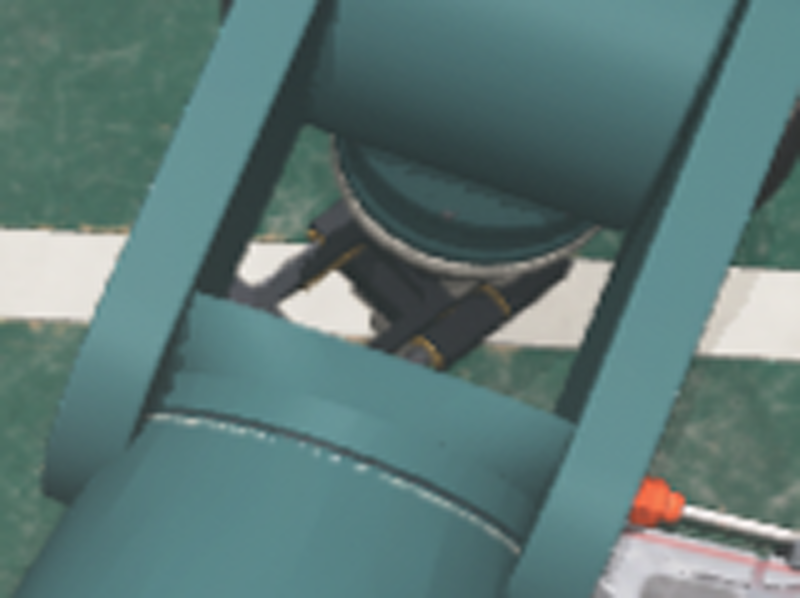

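Request:
{"fn": "step_arm", "kwargs": {"increments": "-0.125 0 0 0 0 0 1; -0.125 0 0.2 0 0 0 1; -0.125 0 0.4 0 0 0 1; -0.125 0 0.4 0 0 0 1; -0.125 0 0.4 0 0 0 1"}}

```text
time: 3.7
ee_pos: [0.6169, -0.1524, 0.1395]
ee_rot: [-0.375, 0.927, 0.0, -0.0]
contact_force: [0.0, -0.2, 0.6]
gripper_width: 0.0004
```

```bash
python3 - <<'E'
from st import *; from h import *
from rig import eyes
s,c=cur();print(s["time"],c,s["contact_force"])
k=eyes.camera("scene");im=k["frame"][:,:,::-1];u,v=proj(k,s["ee_pos"]);x,y=int(u),int(v)
print(u,v)
cv2.imwrite("pics/d1.png",cv2.resize(im[y-50:y+60,x-50:x+80],(0,0),fx=5,fy=5,interpolation=cv2.INTER_CUBIC))
E
```

```text
3.7 [np.float64(0.616935088451359), np.float64(-0.15239580656548257), np.float64(0.13950847175914735), np.float64(134.05535430398774)] [ 0.03149867 -0.16585925  0.58650285]
310.6593772172671 197.45036470653616
```

View pics/d1.png

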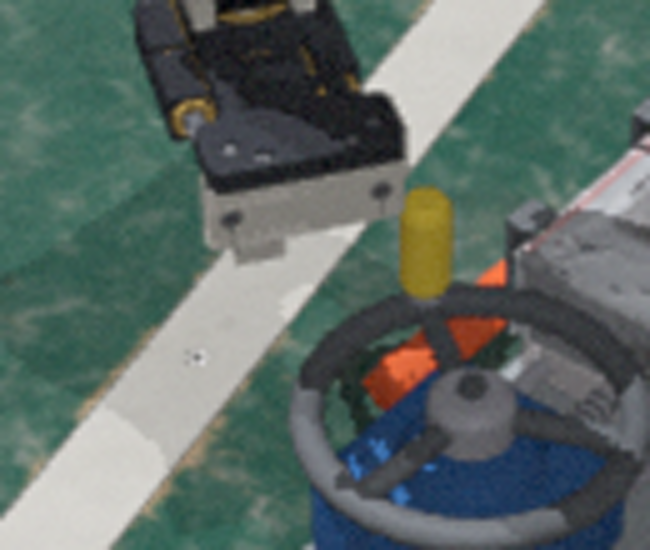

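Request:
{"fn": "step_arm", "kwargs": {"increments": "0.02 0 0 0 0 0 1; 0.04 0 0 0 0 0 1; 0.06 0 0 0 0 0 1; 0.08 0 0 0 0 0 1; 0.08 0 0 0 0 0 1"}}

```text
time: 4.25
ee_pos: [0.6051, -0.164, 0.1389]
ee_rot: [-0.375, 0.927, -0.0, 0.0]
contact_force: [-0.0, -0.4, 0.3]
gripper_width: 0.0003
```

Request:
{"fn": "step_arm", "kwargs": {"increments": "0.015 0 0 0 0 0 1; 0.03 0 0 0 0 0 1; 0.03 0 0 0 0 0 1"}}

```text
time: 4.55
ee_pos: [0.6009, -0.1679, 0.1386]
ee_rot: [-0.375, 0.927, 0.0, -0.0]
contact_force: [0.1, 0.1, -0.4]
gripper_width: 0.0003
```

```bash
python3 - <<'E'
from st import *; from h import *
from rig import eyes
s,c=cur();print(s["time"],c,s["contact_force"])
k=eyes.camera("scene");im=k["frame"][:,:,::-1];u,v=proj(k,s["ee_pos"]);x,y=int(u),int(v)
print(u,v)
cv2.imwrite("pics/d2.png",cv2.resize(im[y-50:y+60,x-50:x+80],(0,0),fx=5,fy=5,interpolation=cv2.INTER_CUBIC))
E
```

```text
4.55 [np.float64(0.6009464009132868), np.float64(-0.16787906011754763), np.float64(0.1386298342466829), np.float64(134.07149105226793)] [ 0.10097304  0.0915145  -0.42920628]
321.65975717289433 195.60907583954088
```

View pics/d2.png

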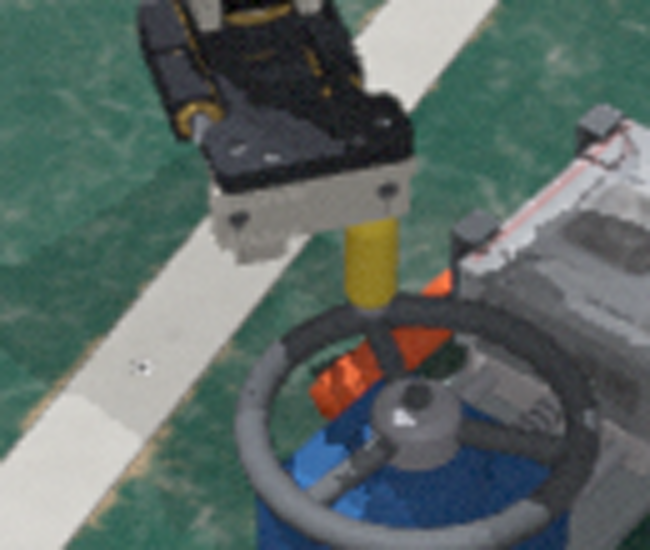

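Request:
{"fn": "step_arm", "kwargs": {"increments": "0.02 0 0 0 0 0 1; 0.04 0 0 0 0 0 1; 0.06 0 0 0 0 0 1; 0.08 0 0 0 0 0 1; 0.1 0 0 0 0 0 1; 0.1 0 0 0 0 0 1"}}

```text
time: 5.2
ee_pos: [0.5865, -0.182, 0.1387]
ee_rot: [-0.375, 0.927, -0.0, -0.0]
contact_force: [-0.1, -0.1, 0.5]
gripper_width: 0.0006
```

Request:
{"fn": "step_arm", "kwargs": {"increments": "0.01 0 0 0 0 0 1; 0.02 0 0 0 0 0 1; 0.02 0 0 0 0 0 1"}}

```text
time: 5.5
ee_pos: [0.5838, -0.1845, 0.1386]
ee_rot: [-0.375, 0.927, 0.0, -0.0]
contact_force: [0.2, 0.1, 0.8]
gripper_width: 0.0003
```

Request:
{"fn": "step_arm", "kwargs": {"increments": "0.01 0 0 0 0 0 1; 0.02 0 0 0 0 0 1; 0.02 0 0 0 0 0 1"}}

```text
time: 5.8
ee_pos: [0.581, -0.1872, 0.1386]
ee_rot: [-0.375, 0.927, 0.0, 0.0]
contact_force: [0.1, 0.7, -0.2]
gripper_width: 0.0007
```

Request:
{"fn": "step_arm", "kwargs": {"increments": "0.01 0 0 0 0 0 1; 0.02 0 0 0 0 0 1; 0.02 0 0 0 0 0 1"}}

```text
time: 6.1
ee_pos: [0.5782, -0.1901, 0.1387]
ee_rot: [-0.375, 0.927, -0.0, 0.0]
contact_force: [2.5, 0.2, -1.0]
gripper_width: 0.0007
```

```bash
python3 - <<'E'
from st import *; from h import *
from rig import eyes
s,c=cur();print(s["time"],c,s["contact_force"])
k=eyes.camera("scene");im=k["frame"][:,:,::-1];u,v=proj(k,s["ee_pos"]);x,y=int(u),int(v)
cv2.imwrite("pics/d3.png",cv2.resize(im[y-50:y+60,x-50:x+80],(0,0),fx=5,fy=5,interpolation=cv2.INTER_CUBIC))
E
```

```text
6.1 [np.float64(0.5781553626731889), np.float64(-0.19011739093616353), np.float64(0.13873603758357203), np.float64(134.07397890230604)] [ 2.51861797  0.19240025 -0.98475835]
```

View pics/d3.png

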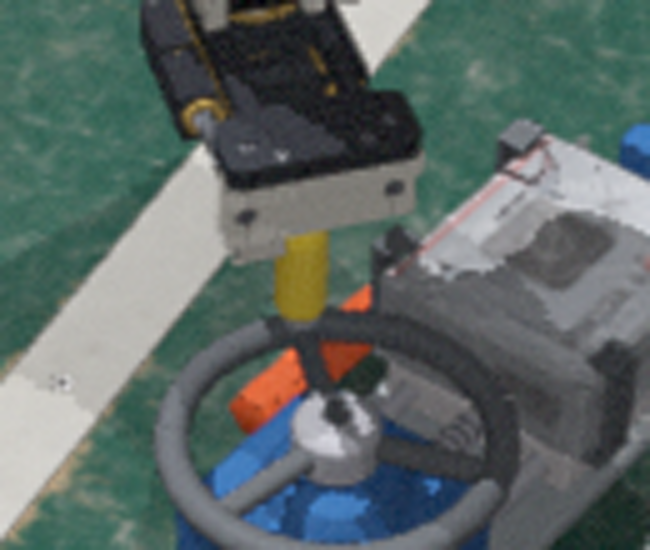

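```bash
cat > arc.py <<'E'
import numpy as np
def arc(cx,cy,step,n,hold=0):
    L=[]
    for i in list(range(1,n+1))+[n]*hold:
        d=np.radians(step*i);c,s=np.cos(d),np.sin(d)
        x=cx-(c*cx-s*cy);y=cy-(s*cx+c*cy)
        L.append("%.3f %.3f 0 0 0 %.4f 1"%(x/.2,y/.2,step*i/180))
    return "; ".join(L)
E
python3 -c "
from arc import *
print(arc(.018,.065,3,16,1))"
```

```text
0.017 -0.004 0 0 0 0.0167 1; 0.034 -0.008 0 0 0 0.0333 1; 0.052 -0.010 0 0 0 0.0500 1; 0.070 -0.012 0 0 0 0.0667 1; 0.087 -0.012 0 0 0 0.0833 1; 0.105 -0.012 0 0 0 0.1000 1; 0.122 -0.011 0 0 0 0.1167 1; 0.140 -0.009 0 0 0 0.1333 1; 0.157 -0.005 0 0 0 0.1500 1; 0.175 -0.001 0 0 0 0.1667 1; 0.192 0.003 0 0 0 0.1833 1; 0.208 0.009 0 0 0 0.2000 1; 0.225 0.016 0 0 0 0.2167 1; 0.241 0.023 0 0 0 0.2333 1; 0.256 0.032 0 0 0 0.2500 1; 0.271 0.041 0 0 0 0.2667 1; 0.271 0.041 0 0 0 0.2667 1
```

Request:
{"fn": "step_arm", "kwargs": {"increments": "0.017 -0.004 0 0 0 0.0167 1; 0.034 -0.008 0 0 0 0.0333 1; 0.052 -0.010 0 0 0 0.0500 1; 0.070 -0.012 0 0 0 0.0667 1; 0.087 -0.012 0 0 0 0.0833 1; 0.105 -0.012 0 0 0 0.1000 1; 0.122 -0.011 0 0 0 0.1167 1; 0.140 -0.009 0 0 0 0.1333 1; 0.157 -0.005 0 0 0 0.1500 1; 0.175 -0.001 0 0 0 0.1667 1; 0.192 0.003 0 0 0 0.1833 1; 0.192 0.003 0 0 0 0.1833 1"}}

```text
time: 7.35
ee_pos: [0.5499, -0.2162, 0.1387]
ee_rot: [-0.096, 0.995, 0.0, -0.0]
contact_force: [0.3, 0.6, 0.6]
gripper_width: 0.0004
```

```bash
cat > look.py <<'E'
import sys
from st import *; from h import *
from rig import eyes
def look(name,cam="scene"):
    s,c=cur();a=np.radians(c[3]);d=np.array([.521-c[0],-.154-c[1]])
    print("t",s["time"],"c",np.round(c,4),"C in tool mm",np.round([1e3*d@[-np.sin(a),np.cos(a)],1e3*d@[np.cos(a),np.sin(a)]],1),"q6",np.round(s["q"][5],2),"F",np.round(s["contact_force"],1))
    if name:
        k=eyes.camera(cam);im=k["frame"][:,:,::-1]
        cv2.imwrite(f"pics/{name}.png",cv2.resize(im[140:270,280:440],(0,0),fx=4.5,fy=4.5,interpolation=cv2.INTER_CUBIC))
look(sys.argv[1] if len(sys.argv)>1 else None,*sys.argv[2:])
E
python3 look.py e1
```

```text
t 7.35 c [  0.5499  -0.2162   0.1387 101.0284] C in tool mm [16.4 66.6] q6 -2.18 F [0.3 0.6 0.6]
```

View pics/e1.png

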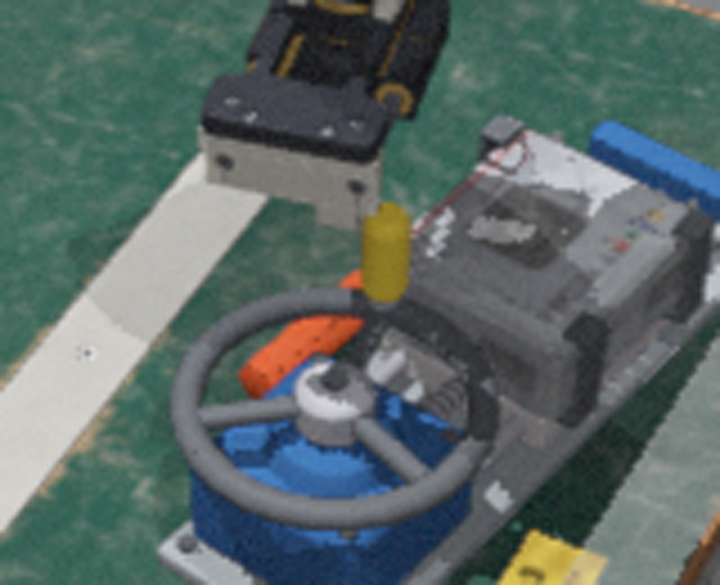

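The wheel is following. The bar in the picture turns out to be the gripper body, well above the tips, so I can go lower on the handle.

Request:
{"fn": "step_arm", "kwargs": {"increments": "-0.01 0 0 0 0 0 1; -0.01 0 0.03 0 0 0 1; -0.01 0 0.06 0 0 0 1; -0.01 0 0.09 0 0 0 1; -0.01 0 0.09 0 0 0 1"}}

```text
time: 7.9
ee_pos: [0.5517, -0.2156, 0.1193]
ee_rot: [-0.097, 0.995, 0.0, -0.001]
contact_force: [-0.2, 0.6, -0.0]
gripper_width: 0.0004
```

```bash
python3 look.py; python3 -c "
from arc import *
print(arc(.018,.066,3,20))"
```

```text
t 7.9 c [  0.5517  -0.2156   0.1193 101.1014] C in tool mm [18.2 66.4] q6 -2.18 F [-0.2  0.6 -0. ]
0.017 -0.004 0 0 0 0.0167 1; 0.035 -0.008 0 0 0 0.0333 1; 0.053 -0.010 0 0 0 0.0500 1; 0.071 -0.012 0 0 0 0.0667 1; 0.088 -0.012 0 0 0 0.0833 1; 0.106 -0.012 0 0 0 0.1000 1; 0.124 -0.010 0 0 0 0.1167 1; 0.142 -0.008 0 0 0 0.1333 1; 0.160 -0.005 0 0 0 0.1500 1; 0.177 -0.001 0 0 0 0.1667 1; 0.194 0.004 0 0 0 0.1833 1; 0.211 0.010 0 0 0 0.2000 1; 0.228 0.017 0 0 0 0.2167 1; 0.244 0.025 0 0 0 0.2333 1; 0.260 0.033 0 0 0 0.2500 1; 0.275 0.042 0 0 0 0.2667 1; 0.290 0.052 0 0 0 0.2833 1; 0.304 0.063 0 0 0 0.3000 1; 0.318 0.075 0 0 0 0.3167 1; 0.331 0.087 0 0 0 0.3333 1
```

Request:
{"fn": "step_arm", "kwargs": {"increments": "0.017 -0.004 0 0 0 0.0167 1; 0.035 -0.008 0 0 0 0.0333 1; 0.053 -0.010 0 0 0 0.0500 1; 0.071 -0.012 0 0 0 0.0667 1; 0.088 -0.012 0 0 0 0.0833 1; 0.106 -0.012 0 0 0 0.1000 1; 0.124 -0.010 0 0 0 0.1167 1; 0.142 -0.008 0 0 0 0.1333 1; 0.160 -0.005 0 0 0 0.1500 1; 0.177 -0.001 0 0 0 0.1667 1; 0.194 0.004 0 0 0 0.1833 1; 0.211 0.010 0 0 0 0.2000 1; 0.228 0.017 0 0 0 0.2167 1; 0.244 0.025 0 0 0 0.2333 1; 0.260 0.033 0 0 0 0.2500 1; 0.275 0.042 0 0 0 0.2667 1; 0.290 0.052 0 0 0 0.2833 1; 0.304 0.063 0 0 0 0.3000 1; 0.318 0.075 0 0 0 0.3167 1; 0.331 0.087 0 0 0 0.3333 1"}}

```text
time: 9.9
ee_pos: [0.484, -0.2115, 0.1207]
ee_rot: [0.415, 0.91, 0.0, 0.0]
contact_force: [3.8, -1.1, -2.5]
gripper_width: 0.0005
```

```bash
python3 look.py e2
```

```text
t 9.9 c [ 0.484  -0.2115  0.1207 40.9763] C in tool mm [19.1 65.7] q6 -1.18 F [ 3.8 -1.1 -2.5]
```

View pics/e2.png

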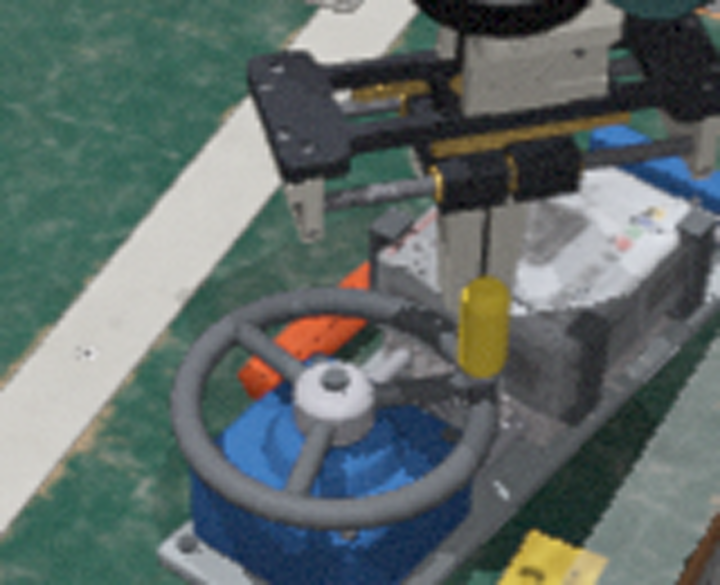

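The fingers are pushing the handle from behind at about 4 N. I'll continue.

Request:
{"fn": "step_arm", "kwargs": {"increments": "0.017 -0.004 0 0 0 0.0167 1; 0.035 -0.008 0 0 0 0.0333 1; 0.053 -0.010 0 0 0 0.0500 1; 0.071 -0.012 0 0 0 0.0667 1; 0.088 -0.012 0 0 0 0.0833 1; 0.106 -0.012 0 0 0 0.1000 1; 0.124 -0.010 0 0 0 0.1167 1; 0.142 -0.008 0 0 0 0.1333 1; 0.160 -0.005 0 0 0 0.1500 1; 0.177 -0.001 0 0 0 0.1667 1; 0.194 0.004 0 0 0 0.1833 1; 0.211 0.010 0 0 0 0.2000 1; 0.228 0.017 0 0 0 0.2167 1; 0.244 0.025 0 0 0 0.2333 1; 0.260 0.033 0 0 0 0.2500 1; 0.275 0.042 0 0 0 0.2667 1; 0.290 0.052 0 0 0 0.2833 1; 0.304 0.063 0 0 0 0.3000 1; 0.318 0.075 0 0 0 0.3167 1; 0.331 0.087 0 0 0 0.3333 1"}}

```text
time: 11.95
ee_pos: [0.4532, -0.1504, 0.1207]
ee_rot: [0.814, 0.581, -0.0, 0.0]
contact_force: [-1.8, -2.5, -0.2]
gripper_width: 0.0005
```

```bash
python3 look.py
```

```text
t 11.95 c [  0.4532  -0.1504   0.1207 -18.9637] C in tool mm [18.6 65.3] q6 -0.04 F [-1.8 -2.5 -0.2]
```

Request:
{"fn": "step_arm", "kwargs": {"increments": "0.017 -0.004 0 0 0 0.0167 1; 0.035 -0.008 0 0 0 0.0333 1; 0.053 -0.010 0 0 0 0.0500 1; 0.071 -0.012 0 0 0 0.0667 1; 0.088 -0.012 0 0 0 0.0833 1; 0.106 -0.012 0 0 0 0.1000 1; 0.124 -0.010 0 0 0 0.1167 1; 0.142 -0.008 0 0 0 0.1333 1; 0.160 -0.005 0 0 0 0.1500 1; 0.177 -0.001 0 0 0 0.1667 1; 0.194 0.004 0 0 0 0.1833 1; 0.211 0.010 0 0 0 0.2000 1; 0.228 0.017 0 0 0 0.2167 1; 0.244 0.025 0 0 0 0.2333 1; 0.260 0.033 0 0 0 0.2500 1; 0.275 0.042 0 0 0 0.2667 1; 0.290 0.052 0 0 0 0.2833 1; 0.304 0.063 0 0 0 0.3000 1; 0.318 0.075 0 0 0 0.3167 1; 0.331 0.087 0 0 0 0.3333 1"}}

```text
time: 13.95
ee_pos: [0.4911, -0.093, 0.1206]
ee_rot: [0.995, 0.096, -0.001, -0.0]
contact_force: [-3.9, 0.2, 1.0]
gripper_width: 0.0009
```

```bash
python3 look.py e4
```

```text
t 13.95 c [  0.4911  -0.093    0.1206 -78.944 ] C in tool mm [17.7 65.6] q6 1.14 F [-3.9  0.2  1. ]
```

View pics/e4.png

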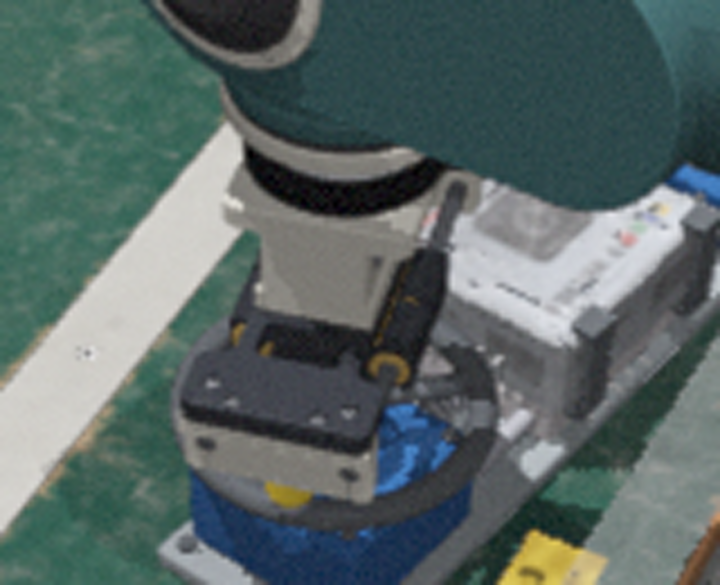

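Request:
{"fn": "step_arm", "kwargs": {"increments": "0.017 -0.004 0 0 0 0.0167 1; 0.035 -0.008 0 0 0 0.0333 1; 0.053 -0.010 0 0 0 0.0500 1; 0.071 -0.012 0 0 0 0.0667 1; 0.088 -0.012 0 0 0 0.0833 1; 0.106 -0.012 0 0 0 0.1000 1; 0.124 -0.010 0 0 0 0.1167 1; 0.142 -0.008 0 0 0 0.1333 1; 0.160 -0.005 0 0 0 0.1500 1; 0.177 -0.001 0 0 0 0.1667 1; 0.194 0.004 0 0 0 0.1833 1; 0.211 0.010 0 0 0 0.2000 1; 0.228 0.017 0 0 0 0.2167 1; 0.244 0.025 0 0 0 0.2333 1; 0.260 0.033 0 0 0 0.2500 1; 0.275 0.042 0 0 0 0.2667 1; 0.290 0.052 0 0 0 0.2833 1; 0.304 0.063 0 0 0 0.3000 1; 0.318 0.075 0 0 0 0.3167 1; 0.331 0.087 0 0 0 0.3333 1"}}

```text
time: 16.0
ee_pos: [0.5596, -0.0973, 0.1206]
ee_rot: [0.91, -0.414, -0.0, -0.0]
contact_force: [-1.5, 3.1, -0.4]
gripper_width: 0.0007
```

```bash
python3 look.py e5
```

```text
t 16.0 c [ 5.596000e-01 -9.730000e-02  1.206000e-01 -1.388797e+02] C in tool mm [17.4 66.4] q6 2.21 F [-1.5  3.1 -0.4]
```

View pics/e5.png

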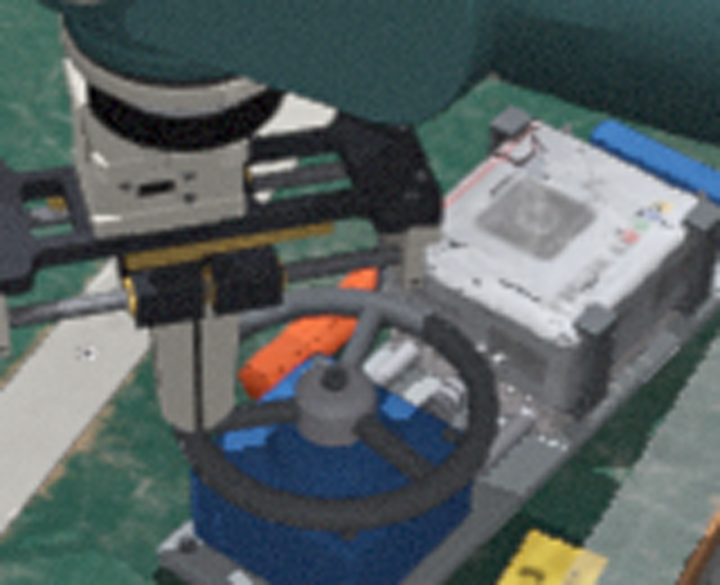

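Request:
{"fn": "step_arm", "kwargs": {"increments": "-0.05 0 0 0 0 0 1; -0.11 0 0 0 0 -0.045 1; -0.11 0 0 0 0 -0.09 1; -0.11 0 0 0 0 -0.135 1; -0.11 0 0 0 0 -0.18 1; -0.11 0 0 0 0 -0.225 1; -0.11 0 0 0 0 -0.27 1; -0.11 0 0 0 0 -0.315 1; -0.11 0 0 0 0 -0.36 1; -0.11 0 0 0 0 -0.405 1; -0.11 0 0 0 0 -0.45 1; -0.11 0 0 0 0 -0.49 1; -0.11 0 0 0 0 -0.5 1; -0.11 0 0 0 0 -0.5 1; -0.11 0 0 0 0 -0.5 1"}}

```text
time: 17.55
ee_pos: [0.5449, -0.0807, 0.1208]
ee_rot: [0.936, 0.351, 0.0, 0.0]
contact_force: [0.2, -0.2, 1.1]
gripper_width: 0.0003
```

```bash
python3 look.py f1
```

```text
t 17.55 c [  0.5449  -0.0807   0.1208 -48.88  ] C in tool mm [-66.2  39.5] q6 0.66 F [ 0.2 -0.2  1.1]
```

View pics/f1.png

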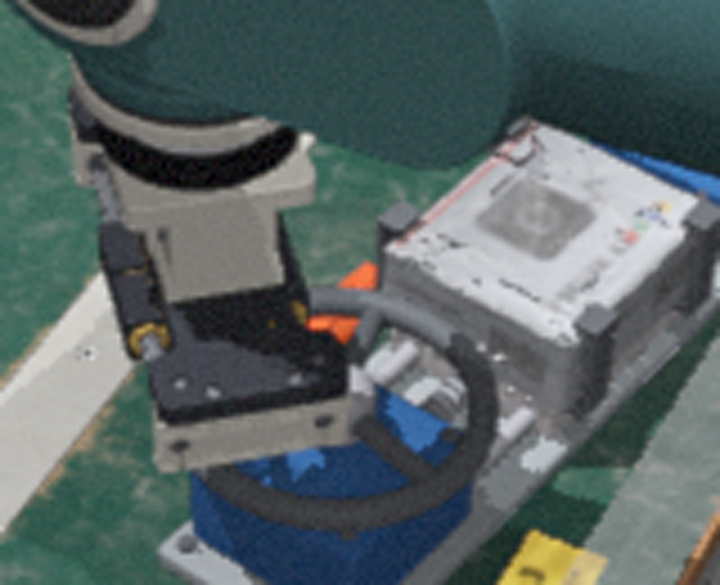

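Request:
{"fn": "step_arm", "kwargs": {"increments": "0 0.02 0 0 0 0 1; 0 0.04 0 0 0 0 1; 0 0.045 0 0 0 0 1; 0 0.045 0 0 0 0 1"}}

```text
time: 18.0
ee_pos: [0.5512, -0.0879, 0.1205]
ee_rot: [0.936, 0.351, -0.0, -0.0]
contact_force: [-0.9, 1.1, -0.5]
gripper_width: 0.0003
```

Request:
{"fn": "step_arm", "kwargs": {"increments": "0 0.01 0 0 0 0 1; 0 0.015 0 0 0 0 1; 0 0.015 0 0 0 0 1"}}

```text
time: 18.3
ee_pos: [0.5531, -0.09, 0.1206]
ee_rot: [0.936, 0.351, -0.0, -0.0]
contact_force: [-0.4, -1.1, 0.5]
gripper_width: 0.0006
```

Request:
{"fn": "step_arm", "kwargs": {"increments": "0 0.01 0 0 0 0 1; 0 0.015 0 0 0 0 1; 0 0.015 0 0 0 0 1"}}

```text
time: 18.6
ee_pos: [0.5551, -0.0923, 0.1206]
ee_rot: [0.936, 0.351, -0.0, 0.0]
contact_force: [-0.4, 0.2, 0.1]
gripper_width: 0.0007
```

```bash
python3 look.py
```

```text
t 18.6 c [  0.5551  -0.0923   0.1206 -48.8915] C in tool mm [-66.3  24. ] q6 0.64 F [-0.4  0.2  0.1]
```

Request:
{"fn": "step_arm", "kwargs": {"increments": "0 0.01 0 0 0 0 1; 0 0.015 0 0 0 0 1; 0 0.015 0 0 0 0 1"}}

```text
time: 18.9
ee_pos: [0.5571, -0.0944, 0.1206]
ee_rot: [0.936, 0.351, 0.0, -0.0]
contact_force: [-0.4, 2.8, 0.4]
gripper_width: 0.0005
```

Request:
{"fn": "step_arm", "kwargs": {"increments": "0 0.01 0 0 0 0 1; 0 0.015 0 0 0 0 1; 0 0.015 0 0 0 0 1"}}

```text
time: 19.2
ee_pos: [0.5591, -0.0968, 0.1206]
ee_rot: [0.936, 0.351, 0.0, 0.0]
contact_force: [1.1, 2.4, 0.3]
gripper_width: 0.0008
```

```bash
python3 look.py f2; python3 - <<'E'
from rig import eyes
import cv2
k=eyes.camera("top");cv2.imwrite("pics/f2t.png",cv2.resize(k["frame"][190:310,290:450,::-1],(0,0),fx=4.5,fy=4.5,interpolation=cv2.INTER_CUBIC))
E
```

```text
t 19.2 c [  0.5591  -0.0968   0.1206 -48.8911] C in tool mm [-66.3  18.1] q6 0.64 F [1.1 2.4 0.3]
```

View pics/f2.png

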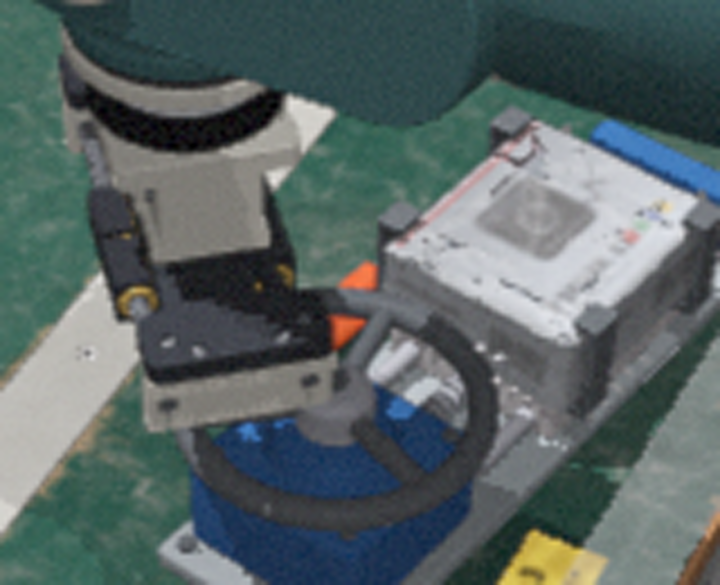

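View pics/f2t.png

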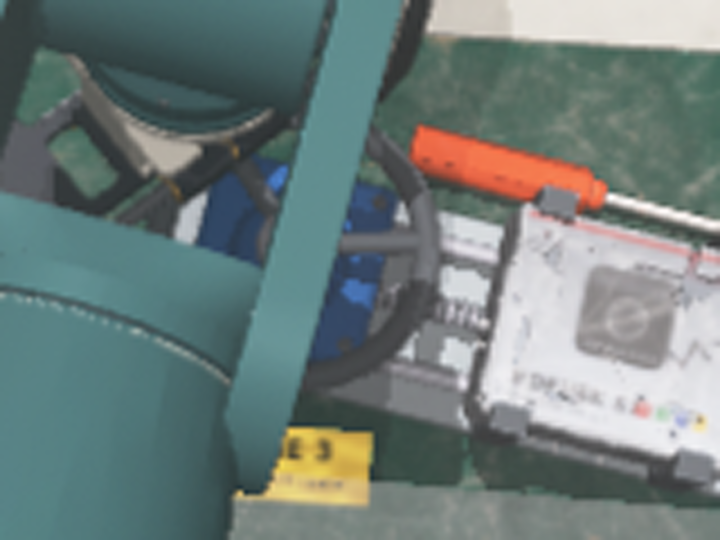

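```bash
python3 -c "
from arc import *
print(arc(-.066,.0185,3,20))"
```

```text
0.004 0.017 0 0 0 0.0167 1; 0.008 0.035 0 0 0 0.0333 1; 0.010 0.053 0 0 0 0.0500 1; 0.012 0.071 0 0 0 0.0667 1; 0.013 0.089 0 0 0 0.0833 1; 0.012 0.107 0 0 0 0.1000 1; 0.011 0.124 0 0 0 0.1167 1; 0.009 0.142 0 0 0 0.1333 1; 0.006 0.160 0 0 0 0.1500 1; 0.002 0.177 0 0 0 0.1667 1; -0.003 0.195 0 0 0 0.1833 1; -0.009 0.212 0 0 0 0.2000 1; -0.015 0.228 0 0 0 0.2167 1; -0.023 0.245 0 0 0 0.2333 1; -0.031 0.260 0 0 0 0.2500 1; -0.040 0.276 0 0 0 0.2667 1; -0.050 0.291 0 0 0 0.2833 1; -0.061 0.305 0 0 0 0.3000 1; -0.073 0.319 0 0 0 0.3167 1; -0.085 0.332 0 0 0 0.3333 1
```

Request:
{"fn": "step_arm", "kwargs": {"increments": "0.004 0.017 0 0 0 0.0167 1; 0.008 0.035 0 0 0 0.0333 1; 0.010 0.053 0 0 0 0.0500 1; 0.012 0.071 0 0 0 0.0667 1; 0.013 0.089 0 0 0 0.0833 1; 0.012 0.107 0 0 0 0.1000 1; 0.011 0.124 0 0 0 0.1167 1; 0.009 0.142 0 0 0 0.1333 1; 0.006 0.160 0 0 0 0.1500 1; 0.002 0.177 0 0 0 0.1667 1; -0.003 0.195 0 0 0 0.1833 1; -0.009 0.212 0 0 0 0.2000 1; -0.015 0.228 0 0 0 0.2167 1; -0.023 0.245 0 0 0 0.2333 1; -0.031 0.260 0 0 0 0.2500 1; -0.040 0.276 0 0 0 0.2667 1; -0.050 0.291 0 0 0 0.2833 1; -0.061 0.305 0 0 0 0.3000 1; -0.073 0.319 0 0 0 0.3167 1; -0.085 0.332 0 0 0 0.3333 1"}}

```text
time: 21.3
ee_pos: [0.5899, -0.158, 0.1207]
ee_rot: [0.986, -0.165, 0.0, -0.0]
contact_force: [0.2, 3.1, -0.3]
gripper_width: 0.0003
```

```bash
python3 look.py g1
```

```text
t 21.3 c [   0.5899   -0.158     0.1207 -109.0028] C in tool mm [-66.5  18.6] q6 1.6 F [ 0.2  3.1 -0.3]
```

View pics/g1.png

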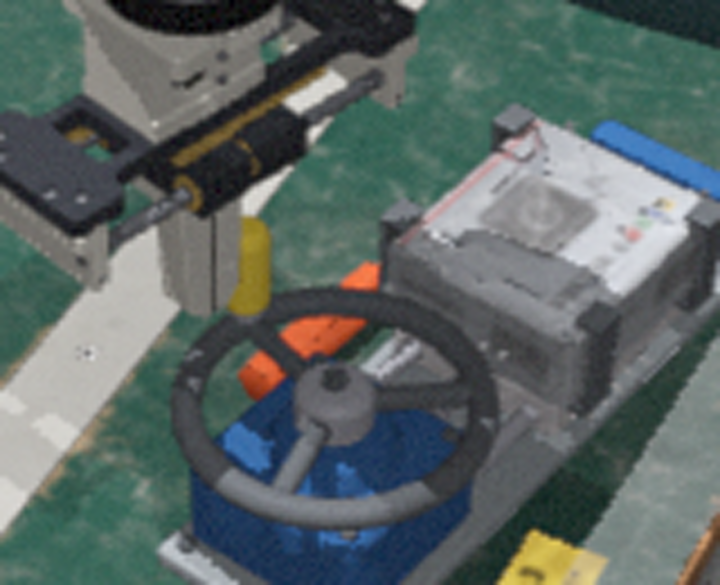

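```bash
python3 - <<'E'
from h import *
s=pickle.load(open("scene0.pkl","rb"))
for f in range(-10,-60,-4):
    r=np.radians(f);print(f,[ [round(float(x),1) for x in proj(s,[.521+.065*np.cos(r),-.154+.065*np.sin(r),z])] for z in(.104,.15)])
E
```

```text
-10 [[328.4, 211.8], [328.1, 194.7]]
-14 [[329.9, 210.5], [329.6, 193.4]]
-18 [[331.5, 209.4], [331.2, 192.3]]
-22 [[333.2, 208.4], [333.0, 191.2]]
-26 [[334.9, 207.4], [334.8, 190.3]]
-30 [[336.8, 206.5], [336.7, 189.4]]
-34 [[338.8, 205.7], [338.8, 188.6]]
-38 [[340.8, 205.0], [340.8, 187.9]]
-42 [[342.9, 204.4], [343.0, 187.3]]
-46 [[345.0, 204.0], [345.2, 186.9]]
-50 [[347.2, 203.6], [347.4, 186.5]]
-54 [[349.4, 203.3], [349.7, 186.2]]
-58 [[351.6, 203.1], [352.0, 186.0]]
```

Request:
{"fn": "step_arm", "kwargs": {"increments": "0.004 0.017 0 0 0 0.0167 1; 0.008 0.035 0 0 0 0.0333 1; 0.010 0.053 0 0 0 0.0500 1; 0.012 0.071 0 0 0 0.0667 1; 0.013 0.089 0 0 0 0.0833 1; 0.012 0.107 0 0 0 0.1000 1; 0.011 0.124 0 0 0 0.1167 1; 0.011 0.124 0 0 0 0.1167 1"}}

```text
time: 22.15
ee_pos: [0.5838, -0.1824, 0.1206]
ee_rot: [0.94, -0.341, 0.0, 0.0]
contact_force: [-0.5, 0.2, 0.5]
gripper_width: 0.0007
```

```bash
python3 look.py g2
```

```text
t 22.15 c [ 5.838000e-01 -1.824000e-01  1.206000e-01 -1.299086e+02] C in tool mm [-66.4  18.5] q6 1.92 F [-0.5  0.2  0.5]
```

View pics/g2.png

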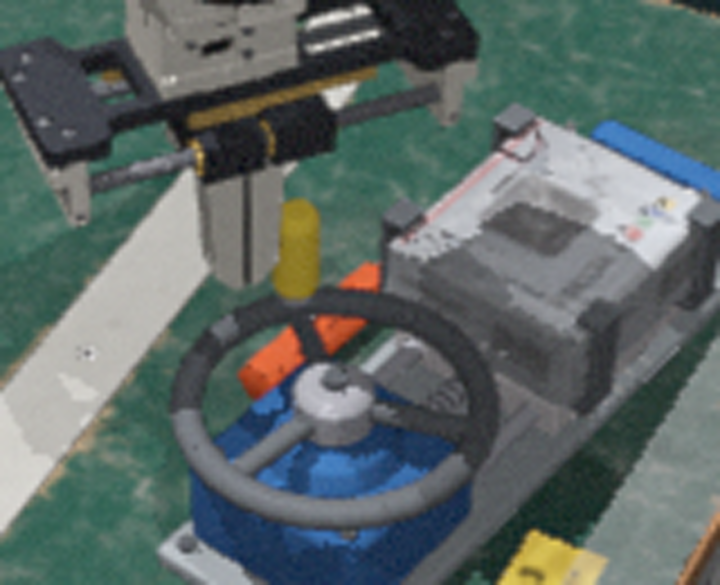

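The handle is back at about u=345.6, against 345.4 at the start. I'll back off the opposite way from the push, then lift.

Request:
{"fn": "step_arm", "kwargs": {"increments": "0 -0.03 0 0 0 0 1; 0 -0.1 0 0 0 0 1; 0 -0.2 0 0 0 0 1; 0 -0.3 0 0 0 0 1; 0 -0.3 -0.2 0 0 0 1; 0 -0.3 -0.4 0 0 0 1; 0 -0.3 -0.5 0 0 0 1; 0 -0.3 -0.5 0 0 0 1; 0 -0.3 -0.5 0 0 0 1; 0 -0.3 -0.5 0 0 0 1; 0 -0.3 -0.5 0 0 0 1; 0 -0.3 -0.5 0 0 0 1"}}

```text
time: 23.4
ee_pos: [0.6222, -0.1359, 0.2197]
ee_rot: [0.94, -0.341, -0.001, 0.0]
contact_force: [-0.2, -1.1, 0.0]
gripper_width: 0.0007
```

```bash
python3 look.py; python3 - <<'E'
from h import *
from rig import eyes
from st import cur
k=eyes.camera("scene");s0=pickle.load(open("scene0.pkl","rb"))
out=[]
for n,c in(("start",s0),("now",k)):
    h=cv2.cvtColor(c["frame"],cv2.COLOR_RGB2HSV);m=cv2.inRange(h,(24,150,90),(34,255,255));m[:170]=0;m[215:]=0
    N,l,st,ce=cv2.connectedComponentsWithStats(m);print(n,[(list(map(int,st[i])),ce[i].round(1)) for i in range(1,N) if st[i,4]>40])
    out.append(cv2.resize(c["frame"][140:330,280:460,::-1],(0,0),fx=2.1,fy=2.1,interpolation=cv2.INTER_CUBIC))
cv2.imwrite("pics/cmp.png",np.hstack(out))
s,c=cur();print(s["dq"].round(3))
E
```

```text
t 23.4 c [   0.6222   -0.1359    0.2197 -129.8854] C in tool mm [-66.1  78.8] q6 2.01 F [-0.2 -1.1  0. ]
start [([340, 184, 10, 22, 197], array([344.5, 194.9]))]
now [([341, 185, 10, 21, 186], array([345.4, 194.9]))]
[-0.002 -0.002 -0.005 -0.001  0.001 -0.   ]
```

View pics/cmp.png

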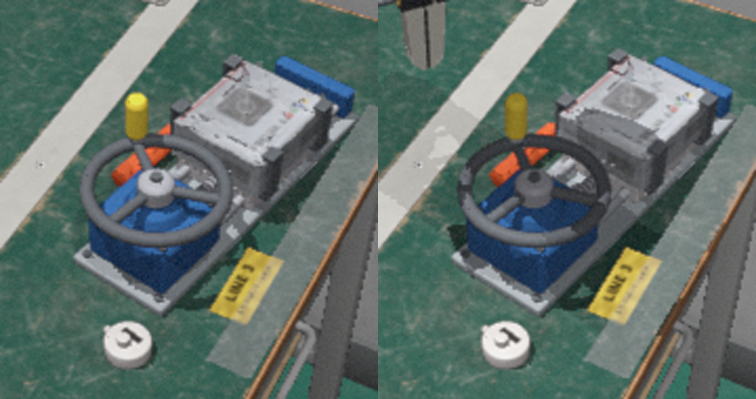

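Side by side, the handle is within about 1 px (roughly 2 mm) of its start. The carriage has moved on, and the tally and screwdriver haven't moved. The tool is clear and still.

```bash
python3 -c "
from rig import workorder
print(workorder.sign_off())"
```

```text
the job is handed in; nothing more can be done
None
```

I pushed the hand wheel through one full clockwise turn by its yellow handle and handed the job in at about 23.5 s of the 58 s allowed. I never gripped the handle. The fingers stayed shut: their side pushed about the first 275°. I then backed off, turned the gripper 90° and used the back of a finger for the rest. Then I drew back and lifted clear.

Last checks:
- **Handle position:** in the scene camera it is at (345.4, 194.9) px, against (344.5, 194.9) px at the start. That is about 2 mm (2°) off, well inside the 18 mm limit.
- **Full turn:** I could not read the wheel joint itself. I followed the turn through the pictures and the path of the tool, and the carriage is visibly further from the wheel.
- **Forces:** the readings I saw while pushing stayed under about 5 N, against the 30 N limit. I only read them at the end of each move, not throughout.
- **Loose items:** the counter and screwdriver look unmoved in the before-and-after picture. The red tape was outside that picture, and the arm only crossed that side of the bench with the tool about 220 mm up.
- **Clear of the work:** the tool ended about 220 mm above the bench, at rest, with only about 1 N of noise on the force reading.

No checks failed. My first reading of the gripper was wrong: I took its body for part of the fingers, so I first touched the handle near its top. I lowered the tool by about 18 mm after the first 33°.

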